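Fold the thread counter, shut the pin tin and close the case

ROBOT

A 6-joint arm with a two-finger parallel gripper is mounted at the origin on a cart in front of the work surface, level with it; the furniture and walls round the work are solid. World frame = base frame: x ahead of the robot, y to its left, z up, the work surface at z = 0. Lengths are in m, angles in rad, forces in N, time in s.
With the tool pointing down it reaches from about 0.35 to 0.8 m from the base axis. Payload 7.3 kg.
Tool frame: the origin (TCP) lies where the fingers leave the gripper's body, on its centre line; the fingertips stand 73 mm ahead of it and the grasp point (between the pads) lies 54 mm ahead of it; z points along the fingers, y is the line along which they close (so a half turn about z gives the same grasp; the last joint's range is limited). The gripper opens to 85 mm and grips with 20 to 120 N. Pads are 22 mm wide; open, the fingers measure 114 mm over their backs; the gripper's body (76 mm by 85 mm) begins 54 mm behind the grasp point. The pads swing forward as they close: fully open they stand 13 mm farther back than shut.
Start: joints at [0.961, 0.342, 1.524, -0, 1.275, -0.146], TCP at [0.235, 0.47, 0.304] pointing down, gripper open.
Joint ranges: [-2.53, 2.53], [-0.77, 2.02], [0.04, 2.7], [-1, 4.14], [0.28, 2.66], [-3.11, 3.11]. Speed limits (rad/s): [2.57, 2.57, 3.14, 3.14, 3.14, 3.14].

INTERFACE

Orientations are given as a unit quaternion [x, y, z, w].
In Python, from rig import observe, imaging, workorder, models gives the robot as it stands.
- The arm moves only by the tool send_rows, never from a script. Its argument "series" is text: rows parted by semicolons, each of 7 numbers parted by spaces: the opening, from 0 (shut) to 1 (fully open), then the shift along the world's x, y, z in mm, then the turn, a rotation vector about the world's x, y, z in degrees. A call has 1 to 12 rows; each row is the pose to reach, as a shift and turn from the pose commanded when the call began; what a row does not reach only later rows make up. A row lasts 1/12 s, in which the tool goes at most 41.7 mm and 7.16 degrees, less where a joint would pass 70% of its speed; a pose out of reach is approached as far as the arm can. A call with a gripper value outside its range is refused whole. The fingers move at their own pace and stop on an object; "force" is the grip in N (left out, the last holds). Time passes only in rows, so rows that repeat a pose let the fingers close. It gives the time, the measured TCP pose, the force, the opening and the grip force at its end, in the units of the state.
- observe(): the state, without advancing time (a new reading comes with each control period).
- imaging.capture(name): name is "scene" or "top" or "wrist"; returns a dict with "frame" (480x640x3 uint8, blue, green, red), "intrinsics" (3x3 intrinsics, pixels), "k1" (the pictures are not rectified: a ray, as slopes to the right and down, at radius r is drawn at 1 + k1 r^2 times it, then the intrinsics apply), "R" (3x3) and "t" (3): a world point X has camera coordinates R X + t. Camera axes: x right, y down, z forward; pixel columns grow to the right and rows downward; lengths in m; the calibration is good to about 2 mm. A picture is of the moment at which its call begins. There is no depth.
- workorder.hand_in(): hands the job in; it is judged then, once.
Trained networks look in the newest picture that a camera, given by its name, has taken for a name from the list of things; names that differ only in an ending like _2 or _b are one class to them, and where a whole thing is asked for, a point or a joint stands for the part that bears it (a point fixed in the world has none). Each returns a list of dicts, best first, with "p" (0 to 1); they miss things now and then, are a little off and sometimes report something else, mostly with a low value. They report only what shows in the picture. A call takes as long as a camera call. They do not tell look-alikes from the thing itself.
- models.look_for(camera, name): "position" ([column, row] in pixels, amid what is visible of it).
The state is a dict: "t": time; "joints": joint angles; "joint_vel": joint speeds; "joint_torque": joint torques, N m; "eef_pos": TCP position; "orientation": TCP orientation; "wrist_force": force on the tool from outside, world axes, zero at the start; "wrist_torque": the same for the moment, N m; "finger_gap": opening from 0.0 (shut) to 1.0 (fully open); "gripper_force": force on a finger pad.
Only numpy, scipy, OpenCV 4.12 (cv2) and the standard library are available. Lean on these libraries where they do the work, as an engineer would, in place of code of your own. Each camera call takes 0.05 s, during which the arm holds its last target. There are 200 camera calls.

TASK

Put the thread counter away: fold its lens plate and its stand down so that it is flat, and lay it level in the empty nest of the open wooden case. Shut the pin tin that stands open in the other nest, leaving it in that nest, and close the lid of the case fully. Leave the snips and the oil bottle where they are.

Things in the scene. Friction and masses are not known exactly. Their poses are not given: they have to be found in the camera images.
- loupe: Folding thread counter (linen loupe) of dark metal, loose in front of the case, open in a C shape. Origin: centre of its foot's underside; +x from the open side to the stand. Foot 60 (x) x 56 (y) mm: a 3.4 mm plate with side walls 15 mm high at y = +-24 to +-28 mm; grip these walls across y. Folded it is 60 x 56 x 15 mm, 0.175 kg.
- loupe_hinge (a point): Axis of the stand's hinge on the foot, at x = +27, z = 10.5 mm of the loupe's frame, parallel to its y.
- loupe_stand (a joint): Stand plate to foot, rad: 0 = flat over the foot between its walls, 1.57 = upright (stop). Plate 46 wide, 3.6 mm thick, centred on the hinge axis, reaching 53.5 mm from it. Pushed from behind it falls toward the loupe's -x; the hinge (0.012 N m friction) holds it where it is left. It cannot go flat while the lens plate stands out.
- loupe_lens (a joint): Lens plate to stand, rad: 0 = against the stand's inner (open-side) face, 1.57 = square to it, roofing the foot. Its hinge is at the stand's free end, 51.5 mm from the stand's axis and 3.6 mm to the inner side (stand upright: x = +23.4, z = 62 mm of the loupe). Plate 46 wide, 2.6 thick, reaching 45 mm; it swings down and back; friction 0.006 N m.
- case: Dark wooden case, fixed, open. Origin: centre of its bottom board's underside; board 92 (x) x 206 (y) x 8 mm, -x side to the robot, no side walls, two nests edged by light beads 4.5 mm high: the empty one at y = +66, 66 (x) x 62 (y) mm inside (loupe goes in either way round); the tin's at y = -48, 70 x 99 mm. Two fixed bobbins 11 mm high at x = +-29, y = +18.5. Closed height 43 mm.
- case_lid (a joint): Lid of the case, rad: 0 = closed, 1.66 = open (stop). Hinge axis along the case's y at x = +46, z = 8.5 mm. A box lid, 92 x 206 mm, 34.5 mm deep from the rim plane (through the axis) to its outer face: open, that face stands 34.5 mm behind the hinge, 92 mm tall. 0.16 kg. Pushed over from behind below about 0.8 rad it sinks shut by its weight; friction 0.02 N m.
- case_nest (a point): Centre of the empty nest's floor, 8 mm above the table; where the loupe's origin shall be. Axes as the case's.
- pin_tin: Hinged pin tin, 71 (x) x 94 (y) x 27 mm shut, 0.18 kg, loose in its nest. Origin: centre of its underside; -x, its hinge side, faces the robot like the case's.
- pin_tin_lid (a joint): Lid of the tin, rad: 0 = shut, 1.92 = wide open (stop), leaning toward the robot. Hinge axis along the tin's y at x = -34, z = 22 mm; the lid is 5 mm thick above the axis and reaches 65 mm from it. Push it up and over, away from the robot; its damped hinge sinks slowly, so press it down.
- case_tin_nest (a point): Where the tin's origin belongs: the middle of its nest's floor.
- snips: Bystander: thread snips, 22 x 115 x 6 mm, lying front right. Leave alone.
- oiler: Bystander: oil bottle, 38 mm wide, 128 mm high, standing behind the case. Leave alone.
- overlock: The overlock sewing machine, fixed, between the gripper's start and the work: 0.29 m high, x = 0.28 to 0.50, y = -0.14 (hand wheel) to 0.22; behind it, at x = 0.53, a thread stand with a cross bar rises to z = 0.45. Pass high and in front of the stand. Its cords lie on the table up to y = -0.21.
There are look-alikes about, which are no part of the job. Of the things that look like the loupe, the larger one is meant.

How it is judged:
By the outcome, as a careful person would: the job done as asked, in the order asked, and still so for the second after the job is handed in, with the robot touching nothing.
It also fails if it takes over 66 s, if anything falls off the work surface, if the arm or the gripper's body presses on something with over 40 N, if the wrist force passes 120 N, or if a joint passes its speed limit or range.

## Working session

There is one attempt and no reset: what is moved stays moved. The work goes in short steps, Python scripts to look and compute and a tool call to move; the robot and the scene stay as the last step left them, time stands still between calls to the robot, and variables do not carry over. Pictures are saved under pics/ and viewed, at most 10 in all, crops included, and the job is handed in when it is done.

Besides the shell and the picture viewer there is one more tool, called after "Emit:" by a JSON object that holds its "method" and its "body", one argument or row to a line. send_rows: Moves the arm, as the interface text tells. Its arguments: {"type":"object","properties":{"series":{"type":"string"},"force":{"type":"number"}},"required":["series"]}

```bash
mkdir -p pics; cat > h.py <<'E'
import numpy as np, cv2
from rig import observe, imaging, workorder, models
def und(c,px):
    K=np.array(c["intrinsics"]);d=np.array([(px[0]-K[0,2])/K[0,0],(px[1]-K[1,2])/K[1,1]]);u=d.copy()
    for _ in range(30): u=d/(1+c["k1"]*(u@u))
    return u
def ray(c,px):
    u=und(c,px);R=np.array(c["R"]);return -R.T@np.array(c["t"]),R.T@np.array([u[0],u[1],1])
def at(c,px,z):
    o,d=ray(c,px);return o+d*(z-o[2])/d[2]
def proj(c,X):
    R=np.array(c["R"]);p=R@np.array(X)+np.array(c["t"]);u=p[:2]/p[2];u=u*(1+c["k1"]*(u@u));K=np.array(c["intrinsics"])
    return np.array([K[0,0]*u[0]+K[0,2],K[1,1]*u[1]+K[1,2]])
E
python3 - <<'E'
from h import *
ims=[]
for n in ["scene","top"]:
    c=imaging.capture(n);cv2.imwrite(f"pics/{n}0.png",c["frame"])
    print(n,(-np.array(c["R"]).T@np.array(c["t"])).round(3),np.array(c["R"]).round(2).tolist())
    for k in ["loupe","case","case_lid","pin_tin","pin_tin_lid","snips","oiler"]:
        print(k,[(np.round(d["position"]).tolist(),round(d["p"],2),at(c,d["position"],0.02).round(3)[:2].tolist()) for d in models.look_for(n,k)[:4]])
print(observe()["t"])
E
```

```text
scene [ 0.836 -0.637  0.691] [[0.83, 0.56, 0.01], [0.42, -0.61, -0.67], [-0.37, 0.56, -0.74]]
loupe [([470.0, 258.0], 0.76, [0.779, 0.003]), ([237.0, 232.0], 0.64, [0.359, -0.201])]
case [([227.0, 330.0], 0.93, [0.497, -0.385])]
case_lid [([230.0, 332.0], 0.77, [0.502, -0.385])]
pin_tin [([360.0, 353.0], 0.25, [0.705, -0.295])]
pin_tin_lid [([170.0, 296.0], 0.68, [0.365, -0.389]), ([230.0, 330.0], 0.55, [0.5, -0.382]), ([361.0, 353.0], 0.45, [0.706, -0.294])]
snips [([127.0, 296.0], 0.59, [0.302, -0.433]), ([239.0, 231.0], 0.32, [0.362, -0.197])]
oiler [([362.0, 354.0], 0.57, [0.706, -0.294])]
top [ 0.321 -0.179  1.256] [[0.01, -1.0, 0.01], [-0.99, -0.02, -0.17], [0.17, -0.01, -0.99]]
loupe [([322.0, 316.0], 0.93, [0.368, -0.217]), ([229.0, 146.0], 0.86, [0.771, 0.011])]
case [([384.0, 257.0], 0.83, [0.506, -0.361])]
case_lid [([403.0, 246.0], 0.72, [0.532, -0.406])]
pin_tin [([409.0, 290.0], 0.83, [0.431, -0.418])]
pin_tin_lid [([408.0, 300.0], 0.67, [0.407, -0.415])]
snips [([322.0, 313.0], 0.73, [0.374, -0.217]), ([420.0, 355.0], 0.7, [0.281, -0.442])]
oiler [([359.0, 169.0], 0.56, [0.717, -0.304])]
0.8
```

View pics/scene0.png

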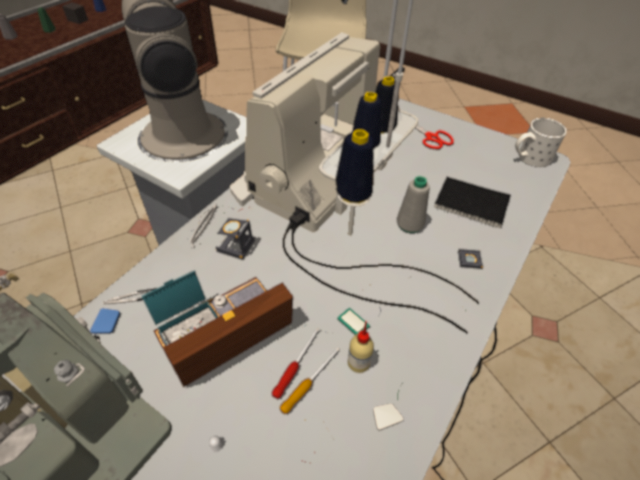

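View pics/top0.png

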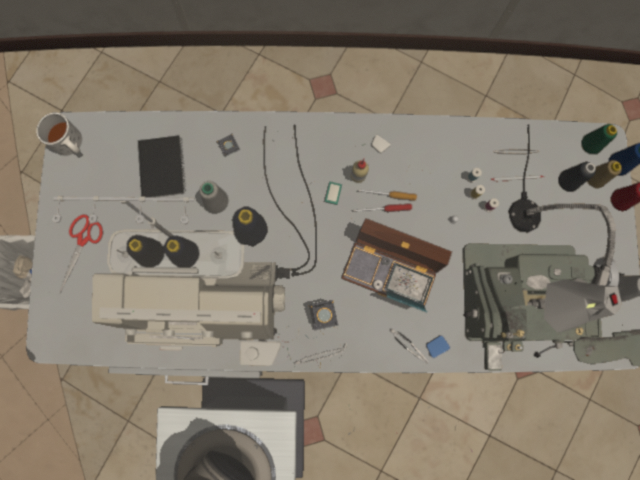

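The scene shows these loupe candidates:
- The open C-shaped one: scene (237,236), top (322,315).
- A small flat one: scene (470,258), top (229,146).

I choose the larger, open one in front of the case, at about (0.36,-0.21). I'll check it in a close crop.

```bash
python3 - <<'E'
from h import *
s=cv2.imread("pics/scene0.png");t=cv2.imread("pics/top0.png")
def cr(im,x,y,w,h,W,H): return cv2.resize(im[y:y+h,x:x+w],(W,H),interpolation=cv2.INTER_CUBIC)
o=np.vstack([np.hstack([cr(s,205,205,60,60,300,300),cr(t,298,290,50,50,300,300)]),np.hstack([cr(s,140,265,160,120,400,300),cr(t,340,215,120,90,400,300)])[:,:800]] if 0 else [np.hstack([cr(s,205,205,60,60,300,300),cr(t,298,290,50,50,300,300),np.zeros((300,200,3),np.uint8)]),np.hstack([cr(s,140,265,160,120,400,300),cr(t,340,215,120,90,400,300)])])
cv2.imwrite("pics/crop1.png",o)
E
```

```text
(no output)
```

View pics/crop1.png

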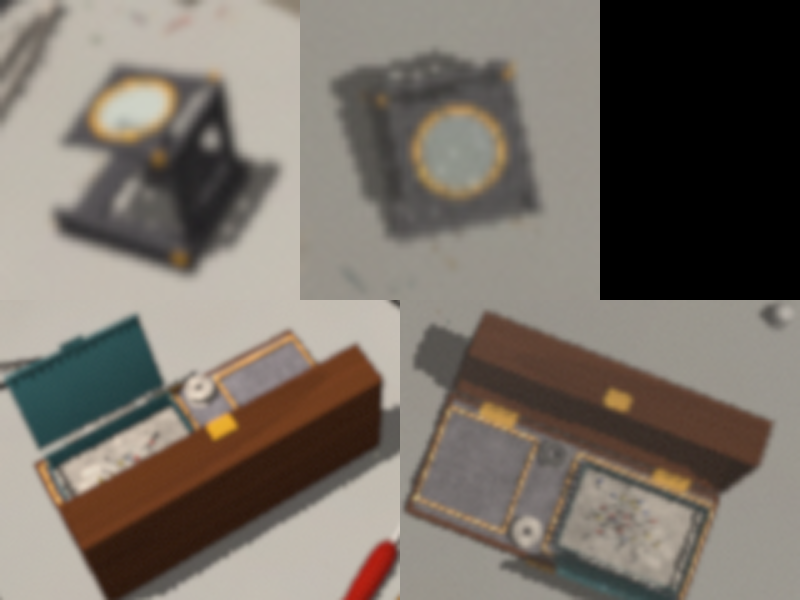

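The crop confirms it: an open C with its lens roofing the foot and its stand at the far side. The hinge pins in the top image are at (311,307) and (333,302). The case's empty nest is at the image's left, and the tin stands open at the right with its lid towards the robot.

```bash
python3 - <<'E'
from h import *
from scipy.spatial.transform import Rotation as Ro
c=imaging.capture("top")
A=at(c,(311.3,306.7),.0625);B=at(c,(332.7,302),.0625);print("pins",A,B,np.linalg.norm(A-B))
y=A-B;yaw=np.arctan2(-y[0],y[1]);print("yaw",np.degrees(yaw)); O=(A+B)/2-0.0234*np.array([np.cos(yaw),np.sin(yaw),0]);print("loupe",O)
cn=[(340+(a-400)/3.3333,215+(b-300)/3.3333) for a,b in[(450,408),(538,438),(508,530),(418,495)]]
P=np.array([at(c,p,.0125) for p in cn]);print(P.round(4)[:,:2],[np.linalg.norm(P[i]-P[i-1]).round(4) for i in range(4)],P.mean(0))
d=(P[0]+P[3]-P[1]-P[2])[:2];cy=np.arctan2(-d[0],d[1]);print("case yaw",np.degrees(cy))
e=(P[0]+P[1]-P[2]-P[3])[:2];print("alt",np.degrees(np.arctan2(e[1],e[0])))
s=observe();print(s["eef_pos"],Ro.from_quat(s["orientation"]).as_matrix().round(3),s["wrist_force"])
w=imaging.capture("wrist");print((Ro.from_quat(s["orientation"]).inv().apply(-np.array(w["R"]).T@w["t"]-s["eef_pos"])).round(3),(np.array(w["R"])@Ro.from_quat(s["orientation"]).as_matrix()).round(2),np.array(w["intrinsics"]).round(0).tolist())
E
```

```text
pins [ 0.38593832 -0.19290705  0.0625    ] [ 0.39697949 -0.24002131  0.0625    ] 0.048390711073906294
yaw 13.189186180721657
loupe [ 0.36867615 -0.22180329  0.0625    ]
[[ 0.5283 -0.2938]
 [ 0.508  -0.3557]
 [ 0.443  -0.3344]
 [ 0.4666 -0.2715]] [np.float64(0.0656), np.float64(0.0652), np.float64(0.0684), np.float64(0.0671)] [ 0.48647576 -0.31385732  0.0125    ]
case yaw -19.403287659795442
alt -19.004251429209305
[0.23483681 0.46955386 0.30391255] [[-0.894  0.447  0.   ]
 [ 0.447  0.894  0.   ]
 [ 0.     0.    -1.   ]] [-1.18810853  0.25631032  0.39685628]
[ 0.07  -0.001 -0.07 ] [[-0.    1.    0.  ]
 [-0.96 -0.   -0.28]
 [-0.28 -0.    0.96]] [[350.0, 0.0, 323.0], [0.0, 350.0, 236.0], [0.0, 0.0, 1.0]]
```

Emit:
{"method": "send_rows", "body": {
  "series": "0 0 0 40 0 0 0;0 0 0 80 0 0 0;0 20 0 120 0 0 0;0 50 -20 140 0 0 0;0 80 -50 150 0 0 0;0 110 -80 150 0 0 0;0 130 -115 150 0 0 0;0 130 -155 150 0 0 0;0 130 -195 150 0 0 0;0 130 -235 150 0 0 0;0 130 -275 150 0 0 0;0 130 -315 150 0 0 0"
}}

```text
t: 1.9
eef_pos: [0.3642, 0.1528, 0.454]
orientation: [0.23, 0.973, 0.0, 0.0]
wrist_force: [1.1, -0.3, -0.5]
finger_gap: 0.002
gripper_force: 0.0
```

Emit:
{"method": "send_rows", "body": {
  "series": "0 0 -40 0 0 0 5;0 0 -80 0 0 0 10;0 0 -120 0 0 0 15;0 0 -160 0 0 0 20;0 0 -200 0 0 0 25;0 0 -240 0 0 0 30;0 0 -280 0 0 0 35;0 0 -320 0 0 0 40;0 0 -360 -30 0 0 40;0 0 -378 -70 0 0 40;0 0 -378 -110 0 0 40;0 0 -378 -150 0 0 40"
}}

```text
t: 2.9
eef_pos: [0.3647, -0.224, 0.3218]
orientation: [-0.115, 0.993, -0.001, 0.001]
wrist_force: [0.7, -0.1, -0.8]
finger_gap: -0.004
gripper_force: 0.0
```

```bash
python3 - <<'E'
from h import *
from scipy.spatial.transform import Rotation as Ro
s=observe();print(s["eef_pos"],Ro.from_quat(s["orientation"]).as_matrix().round(3)[:,1],s["joints"],s["wrist_force"],s["t"])
w=imaging.capture("wrist");np.save("w1.npy",w,allow_pickle=True);cv2.imwrite("pics/w1.png",w["frame"])
print([d for d in models.look_for("wrist","loupe")])
c0=np.array([.3687,-.2218]);a=np.radians(13.2);X=np.array([np.cos(a),np.sin(a)]);Y=np.array([-X[1],X[0]])
for n,p in dict(pinL=(.0234,.024,.0625),pinR=(.0234,-.024,.0625),fl=(-.03,.028,.015),fr=(-.03,-.028,.015)).items():
    print(n,proj(w,np.append(c0+X*p[0]+Y*p[1],p[2])).round(1))
E
```

```text
[ 0.36465452 -0.22401586  0.32180796] [-0.229  0.973 -0.003] [-7.30198495e-01  1.45771392e-01  1.73773477e+00 -3.06840064e-04
  1.25521604e+00 -2.53224968e+00] [ 0.70695653 -0.09974172 -0.76086047] 2.9
[{'position': [327.5, 209.4], 'p': 0.94}]
pinL [350.  239.6]
pinR [301.1 239.5]
fl [351.7 179.1]
fr [299.4 179. ]
```

View pics/w1.png

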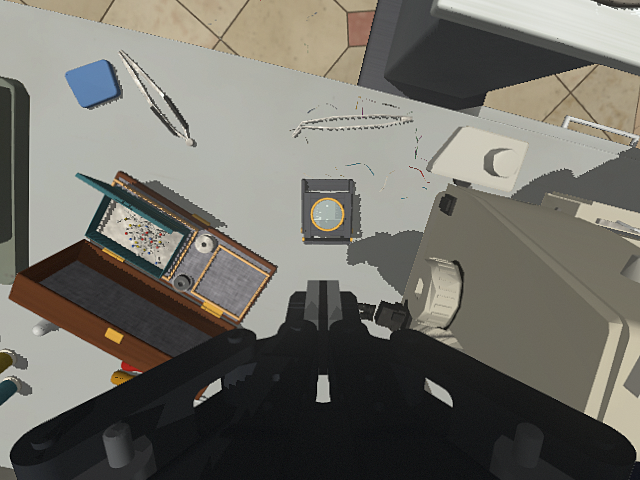

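The wrist picture shows the loupe at (327,210), with its pins around (304,240) and (352,239). The case is at the left, with the nest's corners near (272,268), (215,245) and (193,295). I'll enlarge it for sub-pixel points.

```bash
python3 - <<'E'
import cv2,numpy as np
im=cv2.imread("pics/w1.png")
a=cv2.resize(im[170:250,290:370],(480,480),interpolation=cv2.INTER_CUBIC)
b=cv2.resize(im[235:332,180:287],(320,291),interpolation=cv2.INTER_CUBIC)
o=np.zeros((480,800,3),np.uint8);o[:,:480]=a;o[:291,480:]=b;cv2.imwrite("pics/w1c.png",o)
E
```

```text
(no output)
```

View pics/w1c.png

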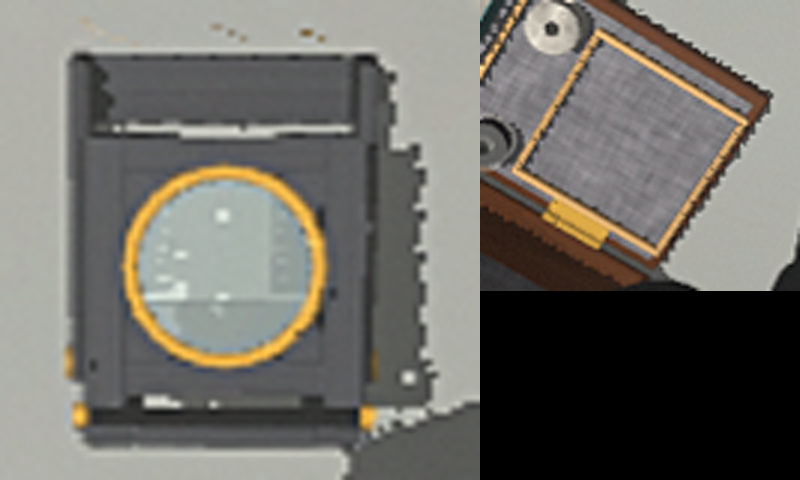

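```bash
python3 - <<'E'
from h import *
w=np.load("w1.npy",allow_pickle=True).item()
L=lambda p:(290+p[0]/6,170+p[1]/6)
for n,a,b,z,xo in[("lens",(80,417),(368,417),.062,.0234),("foot",(70,362),(378,362),.0105,.027),("front",(72,57),(380,57),.015,-.03)]:
    A,B=at(w,L(a),z),at(w,L(b),z);y=B-A;yaw=np.arctan2(-y[0],y[1]);print(n,np.degrees(yaw).round(1),np.linalg.norm(y).round(4),((A+B)/2-xo*np.array([np.cos(np.radians(13.3)),np.sin(np.radians(13.3)),0]))[:2].round(4))
N=lambda p:(180+(p[0]-480)/3,235+p[1]/3)
P=np.array([at(w,N(p),.0115)[:2] for p in[(601,37),(746,121),(657,246),(522,166)]]) # frontR, frontL, backL, backR
print(P.round(4),[np.linalg.norm(P[i]-P[i-1]).round(4) for i in range(4)],P.mean(0))
for a,b in[(0,1),(3,2)]: d=P[b]-P[a];print(np.degrees(np.arctan2(-d[0],d[1])))
for a,b in[(0,3),(1,2)]: d=P[b]-P[a];print(np.degrees(np.arctan2(d[1],d[0])))
E
```

```text
lens 13.3 0.0472 [ 0.3684 -0.2201]
foot 13.3 0.0579 [ 0.3693 -0.2194]
front 13.3 0.055 [ 0.3686 -0.2194]
[[ 0.4431 -0.3278]
 [ 0.4642 -0.2674]
 [ 0.5263 -0.2924]
 [ 0.5038 -0.3506]] [np.float64(0.0648), np.float64(0.064), np.float64(0.067), np.float64(0.0623)] [ 0.48437493 -0.30955717]
-19.23731298237222
-21.164733424228878
-20.526595845979507
-21.959372772818107
```

Emit:
{"method": "send_rows", "body": {
  "series": "0 -5 0 -40 0 0 0;0 -10 0 -80 0 0 0;0 -15.5 -1 -120 0 0 0;0 -15.5 -1 -150 0 0 0;0 -15.5 -1 -167 0 0 0;0 -13 0 -177 0 0 0;0 -10.6 0.4 -185 0 0 0;0 -5.7 1.5 -191 0 0 0;0 0 3 -197 0 0 0;0 6 4.3 -200 0 0 0;0 11 5.4 -201 0 0 0;0 16.2 6.7 -201 0 0 0"
}}

```text
t: 4.0
eef_pos: [0.3818, -0.2148, 0.122]
orientation: [-0.117, 0.993, -0.0, 0.0]
wrist_force: [-1.2, -0.6, -0.2]
finger_gap: 0.001
gripper_force: 0.7
```

Emit:
{"method": "send_rows", "body": {
  "series": "0 1 0 0 0 0 0;0 1 0 0 0 0 0;0 1 0 0 0 0 0"
}}

```text
t: 4.25
eef_pos: [0.3821, -0.2149, 0.122]
orientation: [-0.117, 0.993, -0.0, 0.0]
wrist_force: [0.4, -0.6, 0.3]
finger_gap: -0.002
gripper_force: 0.0
```

```bash
python3 - <<'E'
from h import *
s=observe();print(s["eef_pos"],s["wrist_force"],s["t"])
w=imaging.capture("wrist");f=w["frame"]
c=imaging.capture("scene")["frame"]
o=np.zeros((480,800,3),np.uint8);o[:,:480]=cv2.resize(f[0:360,150:510],(480,480),interpolation=cv2.INTER_CUBIC);o[:320,480:]=cv2.resize(c[200:270,200:270],(320,320),interpolation=cv2.INTER_CUBIC);cv2.imwrite("pics/w2.png",o)
E
```

```text
[ 0.3821486  -0.2149102   0.12204153] [ 0.35298007 -0.61454095  0.27153841] 4.25
```

View pics/w2.png

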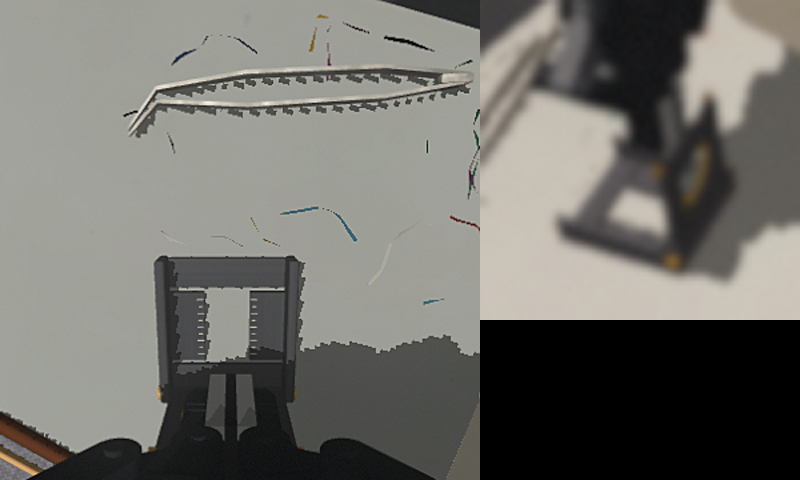

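```bash
python3 - <<'E'
from h import *
w=imaging.capture("wrist")
A,B=[at(w,(150+a*.75,b*.75),.0105) for a,b in[(162,393),(298,393)]];y=B-A
print(y,np.linalg.norm(y),((A+B)/2)[:2]-.027*np.array([.973,.23]))
E
```

```text
[-0.013464    0.05634804  0.        ] 0.05793428525461156 [ 0.37163055 -0.21839658]
```

Emit:
{"method": "send_rows", "body": {
  "series": "0 -4 -2 0 0 0 0;0 -4 -2 -12 0 0 0;0 -3 -2 -22 0 0 0;0 0 -1 -22 0 0 0;0 0 -1 -22 0 0 0;0 -6 -2 -10 0 0 0;0 -6 -2 20 0 0 0;0 0 0 42 0 0 0;0 20 4 42 0 0 0;0 36 7 42 0 0 0;0 37 7 30 0 0 0;0 37 7 10 0 0 0"
}}

```text
t: 5.4
eef_pos: [0.4211, -0.2087, 0.134]
orientation: [-0.117, 0.993, -0.002, 0.002]
wrist_force: [0.4, -0.0, -0.5]
finger_gap: -0.0
gripper_force: 0.0
```

Emit:
{"method": "send_rows", "body": {
  "series": "0 -7.5 -1.8 -9 0 0 0;0 -13.3 -3.2 -9 0 0 0;0 -21 -5 -10 0 0 0;0 -29 -6.8 -13 0 0 0;0 -36.7 -8.7 -19 0 0 0;0 -44.5 -10.5 -27 0 0 0;0 -48.4 -11.4 -34 0 0 0;0 -50.3 -11.9 -41 0 0 0;0 -51.3 -12.1 -45 0 0 0;0 -51.3 -12.1 -47 0 0 0;0 -51.3 -12.1 -47 0 0 0"
}}

```text
t: 6.32
eef_pos: [0.3674, -0.22, 0.0848]
orientation: [-0.117, 0.993, 0.0, -0.001]
wrist_force: [-3.6, -0.7, 4.8]
finger_gap: -0.002
gripper_force: 2.4
```

Emit:
{"method": "send_rows", "body": {
  "series": "0 0 0 0 0 0 0;0 -10 -2 20 0 0 0;0.3 -40 -9 60 0 0 0;0.7 -50 -12 85 0 0 0;1 -50 -12 85 0 0 0"
}}

```text
t: 6.73
eef_pos: [0.3177, -0.2336, 0.1741]
orientation: [-0.117, 0.993, -0.003, 0.002]
wrist_force: [2.0, -0.1, -0.1]
finger_gap: 0.418
gripper_force: 0.0
```

```bash
python3 - <<'E'
from h import *
s=observe();print(s["eef_pos"],s["wrist_force"],s["t"])
w=imaging.capture("wrist");f=w["frame"];np.save("w3.npy",w,allow_pickle=True)
c=imaging.capture("scene")["frame"]
print(models.look_for("wrist","loupe"),proj(w,(.37,-.219,.01)))
o=np.zeros((480,800,3),np.uint8);o[:,:480]=cv2.resize(f[120:360,200:440],(480,480),interpolation=cv2.INTER_CUBIC);o[:320,480:]=cv2.resize(c[200:270,200:270],(320,320),interpolation=cv2.INTER_CUBIC);cv2.imwrite("pics/w3.png",o)
E
```

```text
[ 0.31767316 -0.23362816  0.17405001] [ 1.98384313 -0.10692138 -0.12140208] 6.7333
[{'position': [323.2, 308.6], 'p': 0.87}] [328.14186369 310.13036828]
```

View pics/w3.png

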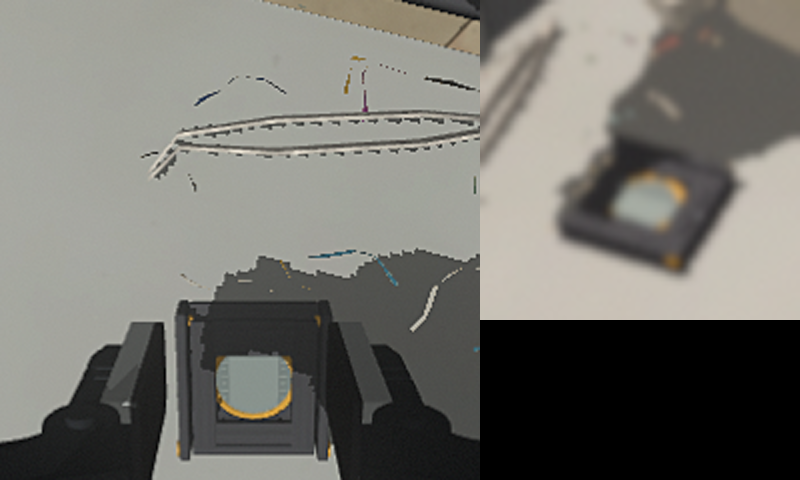

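The loupe is folded flat in its foot: pins at crop (180,452) and (330,450), front wall corners at (178,302) and (330,302).

```bash
python3 - <<'E'
from h import *
w=np.load("w3.npy",allow_pickle=True).item()
L=lambda p:(200+p[0]/2,120+p[1]/2)
for n,a,b,z,xo in[("foot",(181,452),(329,450),.0105,.027),("front",(177,302),(331,302),.015,-.03)]:
    A,B=at(w,L(a),z),at(w,L(b),z);y=B-A;yaw=np.arctan2(-y[0],y[1]);print(n,np.degrees(yaw).round(1),np.linalg.norm(y).round(4),((A+B)/2-xo*np.array([np.cos(np.radians(13.3)),np.sin(np.radians(13.3)),0]))[:2].round(4))
E
```

```text
foot 14.5 0.0567 [ 0.3729 -0.2187]
front 13.5 0.054 [ 0.3671 -0.2208]
```

Emit:
{"method": "send_rows", "body": {
  "series": "1 26 7 0 0 0 0;1 52 14 -5 0 0 0;1 52 14 -5 0 0 0;1 52 14 -40 0 0 0;1 52 14 -70 0 0 0;1 52 14 -90 0 0 0;1 52 14 -100 0 0 0;1 52 14 -100 0 0 0"
}}

```text
t: 7.55
eef_pos: [0.3684, -0.2164, 0.0666]
orientation: [-0.117, 0.993, 0.003, -0.002]
wrist_force: [-0.5, 0.6, 0.6]
finger_gap: 1.0
gripper_force: 0.0
```

Emit:
{"method": "send_rows", "body": {
  "series": "0.5 0 0 0 0 0 0;0.5 0 0 0 0 0 0;0.5 0 0 0 0 0 0;0.5 0 0 0 0 0 0;0.5 0 0 0 0 0 0;0.5 0 0 0 0 0 0",
  "force": 40
}}

```text
t: 8.05
eef_pos: [0.3701, -0.2182, 0.0706]
orientation: [-0.117, 0.993, -0.001, 0.001]
wrist_force: [0.1, 1.0, 5.3]
finger_gap: 0.648
gripper_force: 43.5
```

Emit:
{"method": "send_rows", "body": {
  "series": "0.5 0 0 20 0 0 0;0.5 0 -2 55 0 0 -3;0.5 10 -4 90 0 0 -8;0.5 30 -6 115 0 0 -14;0.5 50 -8 120 0 0 -20;0.5 70 -10 120 0 0 -26;0.5 85 -10 120 0 0 -32;0.5 85 -10 120 0 0 -33.6;0.5 85 -10 120 0 0 -33.6;0.5 85 -10 120 0 0 -33.6"
}}

```text
t: 8.88
eef_pos: [0.4543, -0.2277, 0.1895]
orientation: [0.174, 0.985, 0.0, -0.001]
wrist_force: [0.8, -0.2, -2.3]
finger_gap: 0.646
gripper_force: 43.9
```

```bash
python3 - <<'E'
from h import *
from scipy.spatial.transform import Rotation as Ro
s=observe();print(s["eef_pos"],Ro.from_quat(s["orientation"]).as_matrix()[:,1],s["wrist_force"],s["t"],s["finger_gap"])
w=imaging.capture("wrist");f=w["frame"];np.save("w4.npy",w,allow_pickle=True)
cv2.imwrite("pics/w4.png",f);print(proj(w,(.485,-.3115,.01)),proj(w,(.46,-.275,.01)),proj(w,(.51,-.35,.01)))
E
```

```text
[ 0.45431279 -0.22770871  0.18948066] [3.43456813e-01 9.39168419e-01 3.14624986e-04] [ 0.81454911 -0.22946824 -2.30091385] 8.8833 0.6459187557307513
[237.40502874 304.80935055] [267.90940019 261.87118083] [207.05040258 345.21393274]
```

View pics/w4.png

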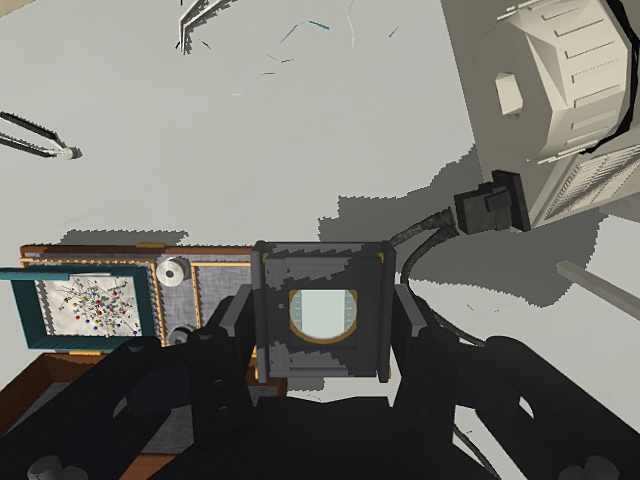

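```bash
python3 - <<'E'
from h import *
w=np.load("w4.npy",allow_pickle=True).item()
T=np.array([.4543,-.2277]);a=np.radians(-20.1);X=np.array([np.cos(a),np.sin(a)]);Y=np.array([-X[1],X[0]])
f=lambda p:np.array([(p-T)@X,(p-T)@Y]).round(4)
for n,px,z in[("loupe fR",(255,242),.134),("loupe fL",(395,242),.134),("bR",(259,382),.134),("bL",(390,380),.134),("bobbin-",(173,269),.019),("bobbin+",(181,334),.019),("nest fR in",(196,266),.011),("edgeA",(30,248),.008),("edgeB",(245,248),.008),("tincorner",(28,262),.0125)]:
    p=at(w,px,z)[:2];print(n,p.round(4),f(p))
im=w["frame"];cv2.imwrite("pics/w4c.png",np.hstack([cv2.resize(im[235:360,130:260],(500,480),interpolation=cv2.INTER_CUBIC),cv2.resize(im[235:285,245:275],(288,480),interpolation=cv2.INTER_CUBIC)]))
E
```

```text
loupe fR [ 0.4152 -0.2414] [-0.032  -0.0263]
loupe fL [ 0.4332 -0.192 ] [-0.032   0.0262]
bR [ 0.4732 -0.2645] [ 0.0304 -0.0281]
bL [ 0.4915 -0.2117] [0.0294 0.0278]
bobbin- [ 0.4385 -0.3406] [ 0.024  -0.1115]
bobbin+ [ 0.4895 -0.3597] [ 0.0784 -0.1119]
nest fR in [ 0.444  -0.3275] [ 0.0246 -0.0972]
edgeA [ 0.3873 -0.444 ] [ 0.0114 -0.2262]
edgeB [ 0.4443 -0.2876] [ 0.0112 -0.0597]
tincorner [ 0.3964 -0.4476] [ 0.0212 -0.2264]
```

View pics/w4c.png

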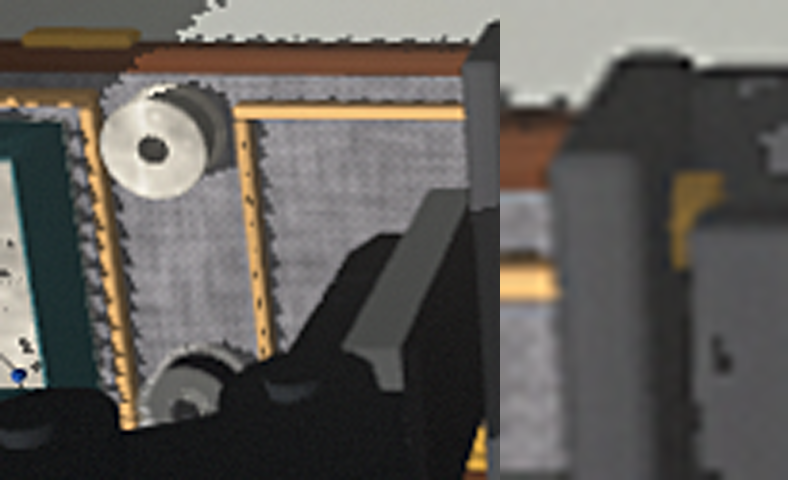

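```bash
python3 - <<'E'
from h import *
w=np.load("w4.npy",allow_pickle=True).item()
T=np.array([.4543,-.2277]);a=np.radians(-20.1);X=np.array([np.cos(a),np.sin(a)]);Y=np.array([-X[1],X[0]])
f=lambda p:np.array([(p-T)@X,(p-T)@Y]).round(4)
for n,px,z in[("bobbin-",(169.8,274.1),.019),("bobbin+",(178.4,341.8),.019),("nest fR in",(195,266.2),.0125),("nest fR floor",(195.5,266.8),.008),("beadR far",(130+266/3.846,235+350/3.84),.0125),("tin nest fL in",(130+90/3.846,235+105/3.84),.0125)]:
    p=at(w,px,z)[:2];print(n,f(p))
print(T+X*.0575-Y*.0655)
E
```

```text
bobbin- [ 0.028  -0.1144]
bobbin+ [ 0.0855 -0.1148]
nest fR in [ 0.0242 -0.0974]
nest fR floor [ 0.0264 -0.0988]
beadR far [ 0.0753 -0.0994]
tin nest fL in [ 0.0212 -0.1288]
[ 0.48578821 -0.30897111]
```

Emit:
{"method": "send_rows", "body": {
  "series": "0.5 15 -40 0 0 0 0;0.5 31 -80 0 0 0 0;0.5 31 -82.5 -20 0 0 0;0.5 31 -82.5 -50 0 0 0;0.5 31 -82.5 -80 0 0 0;0.5 31 -82.5 -90 0 0 0;0.5 31 -82.5 -93 0 0 0;0.5 31 -82.5 -93 0 0 0"
}}

```text
t: 9.6
eef_pos: [0.4855, -0.3105, 0.0968]
orientation: [0.175, 0.985, 0.0, -0.0]
wrist_force: [-0.4, 0.1, -2.9]
finger_gap: 0.643
gripper_force: 43.8
```

```bash
python3 - <<'E'
from h import *
s=observe();print(s["eef_pos"],s["orientation"],s["wrist_force"],s["t"],s["finger_gap"])
w=imaging.capture("wrist");f=w["frame"];np.save("w5.npy",w,allow_pickle=True)
c=imaging.capture("scene")["frame"]
cv2.imwrite("pics/w5.png",np.hstack([cv2.resize(f[220:400,210:440],(613,480),interpolation=cv2.INTER_CUBIC)[:, :],cv2.resize(c[270:350,215:246],(186,480),interpolation=cv2.INTER_CUBIC)]))
E
```

```text
[ 0.48554017 -0.3104813   0.09679774] [ 1.74981057e-01  9.84571680e-01  2.65499822e-04 -4.07228786e-04] [-0.40739096  0.10214388 -2.86352146] 9.6 0.6428088059459122
```

View pics/w5.png

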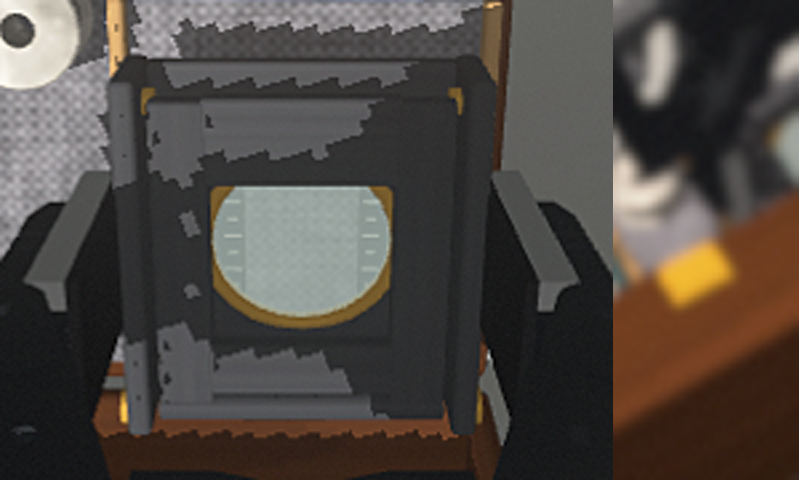

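The loupe hangs square above the nest. The side beads show at crop columns ~124 (left inner) and ~487 (right inner), and the loupe's walls at 112 and 492.

```bash
python3 - <<'E'
from h import *
w=np.load("w5.npy",allow_pickle=True).item()
T=np.array([.4855,-.3105]);a=np.radians(-20.1);X=np.array([np.cos(a),np.sin(a)]);Y=np.array([-X[1],X[0]])
f=lambda p:np.array([(p-T)@X,(p-T)@Y]).round(4)
L=lambda c,r:(210+c/2.665,220+r/2.667)
for n,c,r,z in[("beadR in",124,25,.0125),("beadL in",486,10,.0125),("bobbin",18,30,.019),("lfR",110,85,.0412),("lfL",493,85,.0412),("lbR",133,430,.0412),("lbL",473,430,.0412)]:
    print(n,f(at(w,L(c,r),z)[:2]))
# nest corner frontR in full frame: mask of bead (yellow-ish)
hsv=cv2.cvtColor(w["frame"],cv2.COLOR_BGR2HSV);m=cv2.inRange(hsv,(8,90,130),(25,255,255))
ys,xs=np.nonzero(m[150:245,190:420]);
for r in range(195,245,4): print(r,(np.nonzero(m[r,190:430])[0]+190).tolist())
for c in range(265,395,20): print(c,(np.nonzero(m[150:242,c])[0]+150).tolist())
E
```

```text
beadR in [-0.0293 -0.031 ]
beadL in [-0.0318  0.0309]
bobbin [-0.0302 -0.0473]
lfR [-0.0281 -0.0279]
lfL [-0.028   0.0266]
lbR [ 0.0301 -0.0277]
lbL [0.0302 0.0268]
195 [208, 255, 267, 268, 269, 270, 271, 272, 273, 274, 275, 276, 277, 280, 281, 282, 283, 284, 285, 286, 287, 288, 289, 290, 291, 292, 293, 294, 295, 296, 297, 298, 299, 300, 302, 303, 304, 305, 307, 308, 310, 311, 313, 316, 318, 322, 324, 325, 326, 327, 328, 329, 330, 331, 332, 333, 334, 336, 337, 338, 339, 340, 341, 342, 343, 345, 346, 348, 349, 350, 351, 352, 353, 354, 356, 357, 358, 361, 362, 370, 371, 372]
199 []
203 []
207 []
211 [394, 395, 396, 398]
215 [250, 251, 252, 253, 254, 255, 256, 257, 258, 259, 260, 261, 262, 263, 264, 265, 266, 267, 268, 269, 270, 271, 272, 273, 274, 275, 276, 277, 278, 279, 280, 281, 282, 283, 284, 285, 286, 287, 288, 289, 290, 291, 292, 293, 294, 295, 296, 297, 298, 299, 300, 301, 302, 303, 304, 305, 306, 307, 308, 309, 310, 311, 312, 313, 314, 315, 316, 317, 318, 319, 320, 321, 322, 323, 324, 325, 326, 327, 328, 329, 330, 331, 332, 333, 334, 335, 336, 337, 338, 339, 340, 341, 342, 343,
[... 570 characters left out ...]
 356, 357, 358, 359, 360, 361, 362, 363, 364, 365, 366, 367, 368, 369, 370, 371, 372, 373, 374, 375, 376, 377, 378, 379, 380, 381, 382, 383, 384, 385, 386, 387, 388, 389, 390, 391, 392, 393, 394, 395, 396, 397, 398]
223 [250, 251, 252, 253, 254, 255]
227 [250, 251, 252, 253, 254, 255]
231 [190, 250, 251, 252, 253, 254, 255]
235 [190, 251, 252, 253, 254, 255]
239 [190, 251, 252, 253, 254, 255, 256]
243 [190, 191, 251, 252, 253]
265 [213, 214, 215, 216, 217, 218]
285 [195, 214, 215, 216, 217, 218]
305 [195, 213, 214, 215, 216, 217, 218, 219]
325 [195, 213, 214, 215, 216, 217, 218, 219]
345 [195, 214, 215, 216, 217, 218, 219]
365 [214, 215, 216, 217, 218, 219]
385 [214, 215, 216, 217, 218, 219]
```

```bash
python3 - <<'E'
from h import *
w=np.load("w5.npy",allow_pickle=True).item()
T=np.array([.4855,-.3105]);a=np.radians(-20.1);X=np.array([np.cos(a),np.sin(a)]);Y=np.array([-X[1],X[0]])
for px,z in[((265,219),.0125),((385,219.5),.0125),((265,213),.0125),((385,213.5),.0125)]:
    p=at(w,px,z)[:2]-T;print(p@X,p@Y)
E
```

```text
-0.0341244811417956 -0.026935606168866665
-0.033827666608145276 0.027411911379694554
-0.03689867642351591 -0.02680682748100166
-0.03660482297952045 0.027279542731743673
```

Emit:
{"method": "send_rows", "body": {
  "series": "0.5 -1.4 0.7 0 0 0 0;0.5 -1.4 0.7 -8 0 0 0;0.5 -1.4 0.7 -14 0 0 0;0.5 -1.4 0.7 -17 0 0 0;0.5 -1.4 0.7 -18 0 0 0;0.5 -1.4 0.7 -18 0 0 0"
}}

```text
t: 10.2
eef_pos: [0.4844, -0.3098, 0.0811]
orientation: [0.175, 0.985, -0.0, 0.0]
wrist_force: [-4.6, 4.5, 19.3]
finger_gap: 0.642
gripper_force: 56.2
```

Emit:
{"method": "send_rows", "body": {
  "series": "0.5 0 0 2 0 0 0;0.5 0 0 2.5 0 0 0;0.8 0 0 2.5 0 0 0;0.8 0 0 2.5 0 0 0;0.9 0 0 2.5 0 0 0;0.9 0 0 2.5 0 0 0"
}}

```text
t: 10.7
eef_pos: [0.4843, -0.3098, 0.081]
orientation: [0.175, 0.985, 0.0, -0.0]
wrist_force: [0.7, -0.2, 0.2]
finger_gap: 0.897
gripper_force: 0.0
```

Emit:
{"method": "send_rows", "body": {
  "series": "0.9 0 0 15 0 0 0;0.9 0 0 35 0 0 0;0.9 0 0 65 0 0 0;0.5 20 30 90 0 0 0;0 40 60 95 0 0 0;0 40 60 95 0 0 0;0 40 60 95 0 0 0"
}}

```text
t: 11.28
eef_pos: [0.5252, -0.2484, 0.1768]
orientation: [0.173, 0.985, -0.0, 0.001]
wrist_force: [-0.4, -1.1, -0.0]
finger_gap: 0.333
gripper_force: 0.0
```

```bash
python3 - <<'E'
from h import *
s=observe();print(s["eef_pos"],s["wrist_force"],s["t"],s["finger_gap"])
w=imaging.capture("wrist");np.save("w6.npy",w,allow_pickle=True)
print(models.look_for("wrist","loupe"))
C=np.array([.4840,-.3094]);a=np.radians(-20.1);X=np.array([np.cos(a),np.sin(a)]);Y=np.array([-X[1],X[0]])
# rectify a top view at z=0.0225 (wall-top plane): 1px = 0.5mm
g=np.arange(-45,45.1,2.5)
img=np.array([[w["frame"][tuple(np.clip(proj(w,np.append(C+X*x/1000+Y*y/1000,.023))[::-1].round().astype(int),0,[479,639]))].mean() for y in -g] for x in -g]).astype(int)
for r,x in zip(img,-g): print(x,' '.join("%3d"%v for v in r))
E
```

```text
[ 0.52522709 -0.24840475  0.17677873] [-0.35075345 -1.08080687 -0.0049847 ] 11.2833 0.33318868805487506
[{'position': [216.2, 214.9], 'p': 0.66}]
45.0  40  82  82  83  47  77  75  76  74  75  76  72  74  73  73  74  72  74  73  72  71  73  72  74  73  72  65  69  67  67  67  65  68  66  66  65  67
42.5  98  98  98  99  98  98  96  96  78  74  75  77  67 178 171 172 172 171 172 172 175 170 177  40  42  42  42  41  40  34  32  34  32  32  33  35  40
40.0 193  78  95  92  65  65  66  64  64  62  71  71  58 107 107 109 109 112 106  98  99 101 115  78  88  89  87  89  89  89  89  98  99  97  98  99  97
37.5 189 190 196  68  77  76  73  73  74  73  73  73  31 167 167 168 168 166 167 167 168 167 164  65  63  65  66  68  66  66  66  66  65  66  64 113 132
35.0 189 191  93  64  80 161 146 157 151 143 133 127 137 170 170 170 171 170 170 169 170 171 132 147 130 136 123 121 147 147 140 143 142 151 144 123 106
32.5 188 189  85  61  76 191 186 184 193 184 182 180 176 171 171 167 167 166 164 163 161 162 149 146 135 136 127 121 137 141 124  86  59 139  99 104 102
30.0 190 190  89  62  73 178  78 131
[... 4018 characters left out ...]
 177 179 178 179 181 179 186 186 187 191 191 192 194 194 106  80  95  72 202 210 231
-37.5 192 176 104  72  86 170 166 158 161 139 145 143 137 141 140 148 144 140 156 151 141 138 140 150 148 142 147 146 152 157 140 144  72  98  89 180 230
-40.0 193 200 104  71  88 160 165 169 183 164 163 162 152 153 162 148 150 139 140 138 147 149 135 150 150 140 145 151 159 162 156 162 159 156 155 151 154
-42.5 194 195  94  73  94  94  91  92  91  90  91  91  91  90  89  90  89  89  90  88  88  88  87  87  88  89  88  88  86  86  85  84  84  84  85  83  84
-45.0 195 193 178  72  65  59  74  70  78  80  67  69  62  76  72  74  68  67  66  64  72  63  59  64  59  61  59  62  62  63  63  57  65  66  69  58  45
```

Emit:
{"method": "send_rows", "body": {
  "series": "0 -18 -29 0 0 0 0;0 -36 -58 0 0 0 0;0 -54 -86 -5 0 0 0;0 -54 -86 -40 0 0 0;0 -54 -86 -65 0 0 0;0 -54 -86 -74 0 0 0;0 -54 -86 -79 0 0 0;0 -54 -86 -82 0 0 0;0 -54 -86 -82 0 0 0"
}}

```text
t: 12.13
eef_pos: [0.4693, -0.336, 0.0957]
orientation: [0.175, 0.985, 0.0, -0.001]
wrist_force: [-1.4, 0.2, 0.5]
finger_gap: -0.001
gripper_force: 0.4
```

Emit:
{"method": "send_rows", "body": {
  "series": "0 0 0 10 0 0 0;0 10 27 10 0 0 0;0 21 56 10 0 0 0;0 21 56 5 0 0 0;0 21 56 0 0 0 0;0 21 56 0 0 0 0"
}}

```text
t: 12.63
eef_pos: [0.4924, -0.2796, 0.0956]
orientation: [0.175, 0.985, 0.0, 0.001]
wrist_force: [0.1, 3.3, 4.2]
finger_gap: -0.001
gripper_force: 2.2
```

Emit:
{"method": "send_rows", "body": {
  "series": "0 0 0 40 0 0 0;0 0 0 80 0 0 0;0 -25 -20 95 0 0 0;0 -54 -46 95 0 0 0;0 -83 -71 95 0 0 0;0 -110 -95 95 0 0 0;0 -126 -108 95 0 0 0;0 -126 -108 75 0 0 0;0 -126 -108 55 0 0 0;0 -126 -108 48 0 0 0;0 -126 -108 48 0 0 0"
}}

```text
t: 13.55
eef_pos: [0.3644, -0.3878, 0.141]
orientation: [0.176, 0.984, 0.001, -0.001]
wrist_force: [-0.9, -0.4, 0.8]
finger_gap: 0.002
gripper_force: 0.0
```

```bash
cat >> h.py <<'E'
O=np.array([.4615,-.3718]);_a=np.radians(-20.1);X=np.array([np.cos(_a),np.sin(_a)]);Y=np.array([-X[1],X[0]])
def cf(P): d=np.array(P[:2])-O;return np.round([d@X*1000,d@Y*1000],1)
def W(x,y): return O+X*x/1000+Y*y/1000
E
python3 - <<'E'
from h import *
s=observe();print(s["eef_pos"],s["wrist_force"],s["t"],s["joints"].round(2) if hasattr(s["joints"],"round") else s["joints"])
t=imaging.capture("top")
for k in["pin_tin","pin_tin_lid","case_lid","snips","oiler"]:
    print(k,[(np.round(d["position"]).tolist(),round(d["p"],2)) for d in models.look_for("top",k)[:2]])
b=np.array(s["eef_pos"]);print(cf(b))
for p,z in[(-75,70),(-65,72),(-57,74),(-50,75),(-42,75),(-34,74),(-27,71.5),(-20,67),(-14,62.5),(-8.5,57),(-5,51),(-2,44),(-1,39),(0,35),(0,33.5)]:
    print(p,z,np.round(np.append(W(p,-48),(z+73)/1000)*1000-b*1000,1))
E
```

```text
[ 0.36444293 -0.38784558  0.140979  ] [-0.88727791 -0.43127778  0.84599189] 13.55 [-0.96  0.54  1.71 -0.    0.9  -2.18]
pin_tin [([396.0, 279.0], 0.82)]
pin_tin_lid []
case_lid [([402.0, 246.0], 0.62)]
snips []
oiler [([357.0, 168.0], 0.75), ([402.0, 245.0], 0.64)]
[-85.6 -48.4]
-75 70 [10.1 -3.3  2. ]
-65 72 [19.5 -6.7  4. ]
-57 74 [27.  -9.4  6. ]
-50 75 [ 33.6 -11.8   7. ]
-42 75 [ 41.1 -14.6   7. ]
-34 74 [ 48.6 -17.3   6. ]
-27 71.5 [ 55.2 -19.8   3.5]
-20 67 [ 61.8 -22.2  -1. ]
-14 62.5 [ 67.4 -24.2  -5.5]
-8.5 57 [ 72.6 -26.1 -11. ]
-5 51 [ 75.9 -27.3 -17. ]
-2 44 [ 78.7 -28.3 -24. ]
-1 39 [ 79.6 -28.7 -29. ]
0 35 [ 80.6 -29.  -33. ]
0 33.5 [ 80.6 -29.  -34.5]
```

Emit:
{"method": "send_rows", "body": {
  "series": "0 10 -3.3 2 0 0 0;0 19.5 -6.7 4 0 0 0;0 27 -9.4 6 0 0 0;0 33.6 -11.8 7 0 0 0;0 41 -14.6 7 0 0 0;0 48.6 -17.3 6 0 0 0;0 55 -19.8 3.5 0 0 0;0 61.8 -22.2 -1 0 0 0;0 67.4 -24.2 -5.5 0 0 0;0 72.6 -26.1 -11 0 0 0;0 76 -27.3 -17 0 0 0;0 78.7 -28.3 -24 0 0 0"
}}

```text
t: 14.85
eef_pos: [0.4449, -0.4165, 0.1178]
orientation: [0.175, 0.985, -0.0, 0.001]
wrist_force: [1.7, -0.9, 2.1]
finger_gap: -0.001
gripper_force: 1.4
```

Emit:
{"method": "send_rows", "body": {
  "series": "0 1 -0.3 -5 0 0 0;0 2 -0.7 -8 0 0 0;0 2 -0.7 -10 0 0 0;0 2 -0.7 -11 0 0 0;0 2 -0.7 -11 0 0 0;0 2 -0.7 -11 0 0 0"
}}

```text
t: 15.35
eef_pos: [0.4458, -0.4164, 0.108]
orientation: [0.175, 0.985, 0.0, -0.0]
wrist_force: [-0.5, 2.2, 8.5]
finger_gap: 0.001
gripper_force: 4.0
```

Emit:
{"method": "send_rows", "body": {
  "series": "0 0 0 35 0 0 0;0 0 0 70 0 0 0;0 20 1 85 0 0 0;0 55 3 85 0 0 0;0 90 5 85 0 0 0;0 119 7 85 0 0 0;0 119 7 85 0 0 0;0 119 7 85 0 0 0"
}}

```text
t: 16.02
eef_pos: [0.5657, -0.4088, 0.1909]
orientation: [0.174, 0.985, 0.001, -0.001]
wrist_force: [0.0, -0.6, -0.6]
finger_gap: -0.002
gripper_force: 0.0
```

```bash
python3 - <<'E'
from h import *
s=observe();print(s["eef_pos"],s["wrist_force"],s["t"],cf(s["eef_pos"]))
w=imaging.capture("wrist");np.save("w7.npy",w,allow_pickle=True);cv2.imwrite("pics/w7.png",w["frame"])
for k in["pin_tin","pin_tin_lid","loupe"]: print(k,[(np.round(d["position"]).tolist(),round(d["p"],2)) for d in models.look_for("wrist",k)[:2]])
print("exp tin",proj(w,np.append(W(0,-48),.035)),"loupe",proj(w,np.append(W(0,66),.02)))
def rect(x0,x1,y0,y1,z,st):
    for x in np.arange(x1,x0-.1,-st): print("%6.1f"%x,' '.join("%3d"%w["frame"][tuple(np.clip(proj(w,np.append(W(x,y),z))[::-1].round().astype(int),0,[479,639]))].mean() for y in np.arange(y1,y0-.1,-st)))
print("tin z35");rect(-50,45,-104,8,.035,4)
b=np.array(s["eef_pos"])
for p,z in[(110,75),(98,74),(91.5,73.5),(82,77),(73.5,80),(64,81.5),(54.4,82),(45,81),(35.4,79),(26,75.5),(18,71),(10,65.5),(3,58.6),(-3,51),(-8,43),(-8,41.5)]:
    print(p,z,np.round(np.append(W(p,0),(z+73)/1000)*1000-b*1000,1))
E
```

```text
[ 0.56566326 -0.40879018  0.19091929] [ 0.00339324 -0.57518003 -0.64286861] 16.0167 [110.5   1.1]
pin_tin [([237.0, 66.0], 0.67)]
pin_tin_lid [([239.0, 65.0], 0.77)]
loupe [([426.0, 76.0], 0.68)]
exp tin [241.55600762  66.18026217] loupe [426.27745822  70.99552929]
tin z35
  45.0  63  63  60  57  54  56  56  46  45  53  40  39  38  52 140 170 172 171 172 174 127  70  94 157 152 235 217 216 217
  41.0 150 160 166 170 147 162 182 169 155 147  89  91  88  91 200 191 192 192 192 192  78  80  84  82  81 168 217 217 217
  37.0 169 165 204 204 202 203 206 203 201 203  82 101 101 122 123 124 123 203 199 198 200 199 200 202 205 187 217 217 217
  33.0 227  80  80 108 106 110 110 106 104 109 113 113 130 124 124 124 121 123 115 116 120 106 110 111 109 118 185 218 218
  29.0 199  80  85 121 106 108 108 109 110 116 121 120 120 110 112 113 111 115 118 114 127 126 128 127 127 130 122 217 216
  25.0 164  78  88 122 186 105 104 104 105 103 104 105 106 105 105 105 104 105 104 104 104 105 105 105 106 183 118 217 218
  21.0 158  87  76 123 186 104 104 124 122 104 101 104 105 105 104 105 106 104 107 106 1
[... 1873 characters left out ...]
18 219
 -43.0  87  88  86  87  88  87  89  87  88  89  89  89  87  90  89  89  90  88  88  88  87  88  87  88  86 219 219 218 218
 -47.0  87  88  86  87  88  87  89  87  88  89  89  88  87  90  89  89  90  88  88  88  89  88  87  87  86 218 218 219 218
110 75 [ -0.9  -0.8 -42.9]
98 74 [-12.1   3.3 -43.9]
91.5 73.5 [-18.2   5.5 -44.4]
82 77 [-27.2   8.8 -40.9]
73.5 80 [-35.1  11.7 -37.9]
64 81.5 [-44.1  15.  -36.4]
54.4 82 [-53.1  18.3 -35.9]
45 81 [-61.9  21.5 -36.9]
35.4 79 [-70.9  24.8 -38.9]
26 75.5 [-79.7  28.1 -42.4]
18 71 [-87.3  30.8 -46.9]
10 65.5 [-94.8  33.6 -52.4]
3 58.6 [-101.3   36.   -59.3]
-3 51 [-107.    38.   -66.9]
-8 43 [-111.7   39.7  -74.9]
-8 41.5 [-111.7   39.7  -76.4]
```

Emit:
{"method": "send_rows", "body": {
  "series": "0 2 -1 -22 0 0 0;0 2 -1 -43 0 0 0;0 -6 1 -44 0 0 0;0 -12 3.3 -44 0 0 0;0 -18 5.5 -44 0 0 0;0 -27 8.8 -41 0 0 0;0 -35 11.7 -38 0 0 0;0 -44 15 -36.4 0 0 0;0 -53 18.3 -36 0 0 0;0 -62 21.5 -37 0 0 0;0 -71 24.8 -39 0 0 0;0 -80 28 -42.4 0 0 0"
}}

```text
t: 17.22
eef_pos: [0.4846, -0.3822, 0.152]
orientation: [0.175, 0.984, -0.001, 0.002]
wrist_force: [-0.3, 0.6, 0.0]
finger_gap: -0.0
gripper_force: 0.2
```

Emit:
{"method": "send_rows", "body": {
  "series": "0 -7.6 2.7 -4.5 0 0 0;0 -15 5.5 -10 0 0 0;0 -21.5 8 -17 0 0 0;0 -27 10 -24.5 0 0 0;0 -32 11.7 -32 0 0 0;0 -32 11.7 -34.5 0 0 0;0 -32 11.7 -34.5 0 0 0;0 -32 11.7 -34.5 0 0 0"
}}

```text
t: 17.88
eef_pos: [0.4531, -0.3704, 0.1157]
orientation: [0.175, 0.985, -0.0, 0.0]
wrist_force: [-0.1, 0.2, -0.2]
finger_gap: -0.004
gripper_force: 0.0
```

Emit:
{"method": "send_rows", "body": {
  "series": "0 0 0 -2 0 0 0;0 0 0 -2.5 0 0 0;0 0 0 -2.5 0 0 0"
}}

```text
t: 18.13
eef_pos: [0.4532, -0.3704, 0.1155]
orientation: [0.175, 0.985, -0.001, 0.001]
wrist_force: [-5.9, 4.7, 20.2]
finger_gap: 0.003
gripper_force: 10.1
```

Emit:
{"method": "send_rows", "body": {
  "series": "0 0 0 30 0 0 0;0 0 0 70 0 0 0;0 -20 30 100 0 0 0;0 -40 60 120 0 0 0;0 -60 90 130 0 0 0;0 -70 110 135 0 0 0;0 -70 110 135 0 0 0"
}}

```text
t: 18.72
eef_pos: [0.3816, -0.257, 0.2495]
orientation: [0.174, 0.985, 0.0, 0.0]
wrist_force: [0.2, -0.6, -0.0]
finger_gap: -0.001
gripper_force: 0.0
```

```bash
python3 - <<'E'
from h import *
s=observe();print(s["eef_pos"],s["wrist_force"],s["t"])
for n in["top","scene","wrist"]:
    c=imaging.capture(n);cv2.imwrite(f"pics/end_{n}.png",c["frame"]);f=c["frame"].astype(int)
    print(n,{k:[(np.round(d["position"]).tolist(),round(d["p"],2)) for d in models.look_for(n,k)[:2]] for k in["case","snips","oiler","pin_tin","loupe"]})
    if n!="scene":
        print("closed-lid plane z=43: r-b (wood ~red)")
        for x in range(66,-67,-6): print("%4d"%x,' '.join("%3d"%(lambda q:f[q][2]-f[q][0])(tuple(np.clip(proj(c,np.append(W(x,y),.043))[::-1].round().astype(int),0,[479,639]))) for y in range(120,-121,-10)))
E
```

```text
[ 0.38155972 -0.25695111  0.24947613] [ 0.19204098 -0.60287823 -0.02645072] 18.7167
top {'case': [([405.0, 275.0], 0.67)], 'snips': [([401.0, 342.0], 0.65)], 'oiler': [([358.0, 169.0], 0.53)], 'pin_tin': [], 'loupe': [([226.0, 146.0], 0.73)]}
closed-lid plane z=43: r-b (wood ~red)
  66  14  13  13  12  13  14  14  13  13  15  13  13  14  13  14  12  13  13  13  12  13  13  13  12  14
  60  13  13  12  12  12  13  12  13  12  13  14  13  12  12  14  12  13  14  13  14  12  13  14  13  13
  54  13  13  11  12  12  13  13  13  14  13  13  13  13  12  13  14  14  13  13  12  13  13  13  13  13
  48  13  13  21  17  22  18  22  28  22  29  18  30  17  20  15  19  16  20  21  17  21  16  20  13  11
  42  13  11  35  40  40  41  40  42  43  44  45  45  45  47  46  46  45  47  45  46  46  48  46  13  12
  36  14   8  17  28  39  39  40  40  42  43  44  44  44  45  46  47  47  48  48  48  48  48  39  12  12
  30  14  14  17  17  42  42  42  40  40  40  43  43  42  44  45  46  45  45  45  47  47  47  43  12  13
  24  12  19  18  19  27  43  46  47  45  44  46  43  44  46  44  46  46  46  47  4
[... 3651 characters left out ...]
 0  59  60  63  61  62  64  62  58  59  58  61  62  64  64  63   6   6
 -36   7   3   0   0   0   1   2   2  56  58  54  54  55  56  57  56  57  57  61  60  61  59  62   5   6
 -42   6   2  -1   1   2   2   0   2  58  57  58  59  61  61  63  62  65  64  64  64  67  65  67   5   6
 -48   5   1   1   1   1   2   2   0  19  18  17  18  18  18  19  17  17  18  18  19  20  20  11   4   4
 -54   5   5   9  -1   0   0   4  15  14  14  15  -3  -1  17  16  18  15  16  20  21  19  20   5   6   6
 -60   5   2   1   0   1   1  41  23  22  17  18  45  38  18  18  18  18  15  15  16  19   7   5   3   4
 -66   4   5   6   6   7   7   4   5   5   6   1  14   4   7   7   6   4   6   5   6   6   5   6   3   2
```

```bash
python3 -c "
from rig import workorder; print(workorder.hand_in())"
```

```text
the job is handed in; nothing more can be done
None
```

The loupe is folded and seated level in its nest, the pin tin is shut in its own nest, and the case lid is fully closed; I kept clear of the snips and oil bottle, and handed the job in at about 19 s on the robot's clock.

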